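# Pack the denture tray on the bathroom windowsill

### The arm

A 6-joint arm with a two-finger parallel gripper is mounted at the origin on the work surface. World frame = base frame: x ahead of the robot, y to its left, z up, the work surface at z = 0. Lengths are in m, angles in rad, forces in N, time in s.
With the tool pointing down it reaches from about 0.325 to 0.775 m from the base axis. Payload 9.3 kg.
Tool frame: the origin (TCP) lies on the centre line of the jaws, within the pads' length; the fingertips stand arm.finger_overhang ahead of it and the grasp point (between the pads) lies 5 mm behind it (arm.finger_overhang is the distance from the TCP to the fingertips, in m); z points along the fingers, y is the line along which they close (so a half turn about z gives the same grasp; the last joint's range is limited). The gripper opens to 85 mm and grips with 20 to 120 N. Pads are 22 mm wide; open, the fingers measure 114 mm over their backs; the gripper's body (76 mm by 85 mm) begins 54 mm behind the grasp point. The pads swing forward as they close: fully open they stand 13 mm farther back than shut.
Start: joints at [-1.429, 0.259, 0.021, 1.334, 0, 1.418], TCP at [0.16, -0.526, 0.245] pointing down, gripper open.
Joint ranges: [-3.04, 3.04], [-0.91, 1.82], [-1.04, 1.36], [-1.92, 1.95], [-1.52, 1.45], [-3.14, 3.14]. Speed limits (rad/s): [2.22, 2.22, 2.79, 3.14, 3.14, 3.14].

### API

Orientations are given as a unit quaternion [w, x, y, z].
In Python, from cell import arm gives the robot as it stands.
- The arm moves only by the shell command python3 drive.py [FORCE], which reads ROWS from standard input. ROWS is 1 to 20 rows, one to a line, with the numbers parted by spaces; each row has 5 numbers: dx, dy, dz in units of 100 mm, then a turn about the tool's z in units of 0.25 rad, then the opening from 0.0 (shut) to 1.0 (fully open); each row is the pose to reach, as a shift and turn from the pose commanded when the command began, along the tool's axes at that moment; what a row does not reach only later rows make up. A row lasts 1/10 s, in which the tool goes at most 0.05 m and 0.15 rad, less where a joint would pass 70% of its speed; a pose out of reach is approached as far as the arm can. The fingers move at their own pace and stop on an object; FORCE is the grip in N (left out, the last holds). Time passes only in rows, so rows that do not move let the fingers close. It prints the time, the measured TCP pose, the force, the opening and the grip force at its end. Input that does not fit is refused with a message, and nothing moves.
- arm.observe(): the state, without advancing time (a new reading comes with each control period).
- arm.read_camera(name): name is "side" or "top"; returns a dict with "pixels" (400x640x3 uint8, red, green, blue), "K" (3x3 intrinsics, pixels), "rvec" (rotation vector, rad) and "tvec" (3), from world to camera coordinates, as OpenCV has them. Camera axes: x right, y down, z forward; pixel columns grow to the right and rows downward; lengths in m; the calibration is good to about 2 mm. A picture is of the moment at which its call begins. There is no depth.
- arm.finish_job(): hands the job in; it is judged then, once.
The state is a dict: "t": time; "joint_positions": joint angles; "qd": joint speeds; "joint_efforts": joint torques, N m; "position": TCP position; "ee_rot": TCP orientation; "ft_force": force on the tool from outside, world axes, zero at the start; "moment": the same for the moment, N m; "grip_width": opening from 0.0 (shut) to 1.0 (fully open); "grasp_force": force on a finger pad.
Only numpy, scipy, OpenCV 4.12 (cv2) and the standard library are available. Lean on these libraries where they do the work, as an engineer would, in place of code of your own. Each camera call takes 0.05 s, during which the arm holds its last target. There are 200 camera calls.

### The job

Pack the denture kit into the grey tray in this order: first lay the long-handled denture brush flat, bristles up, in the long trough; then stand the tall navy pot upright in the larger bay; then put the loose navy lid, knob up, squarely on that pot; last stand the clear tumbler, mouth up, in the smaller bay. The short navy pot, the nail brush, the comb, the soap rack and the glasses in their clip do not belong: leave them where they are.

Things in the scene. Friction and masses are not known exactly. Their poses are not given: they have to be found in the camera images.
- tray: Grey plastic tray, fixed, 192 (x) by 188 (y) mm, walls 23 mm high and 4 mm thick, floor 5 mm thick, at any yaw. Origin: centre of underside, z up. Bays, inside sizes: long trough on its -x side, 80 (x) by 180 (y) mm, centre at tray x = -52, y = 0; larger bay 100 by 100 mm, centre x = 42, y = -40; smaller bay 100 (x) by 76 (y) mm, centre x = 42, y = 52 mm.
- denture_brush: Denture brush lying on its flat wooden back, bristles up, 150 mm long along its x; handle 14 mm wide and 14 mm thick, from x = -75 to 37 mm; head 20 mm wide, x = 35 to 75 mm, with pale bristles reaching 26 mm above the underside. About 40 g. Origin: middle of its length, on the underside, z up. Grip across the handle near x = 0.
- denture_pot: Tall navy plastic pot without its lid, round, 66 mm outside diameter, 85 mm high, wall 3.5 mm (mouth 59 mm), about 140 g, standing mouth up. Origin: centre of its underside, z up.
- pot_lid: Loose navy lid of the tall pot, lying knob up, 32 mm high, 40 g: plug 48 mm diameter, 6 mm high; on it a disc 72 mm diameter, 6 mm thick; on top a knob 20 mm diameter, 20 mm high. Origin: centre of the plug's underside, z up. Fully on the pot, the disc lies on the rim and the lid's origin is 79 mm above the pot's.
- tumbler: Clear acrylic tumbler, round, 80 mm high, 56 mm outside diameter at the rim and 52 mm at the foot, wall 3 mm, about 80 g, standing mouth up. Origin: centre of its underside, z up.
- short_pot: Look-alike, leave alone: short wide navy open pot, 72 mm diameter, only 45 mm high. Origin: centre of its underside.
- nail_brush: Look-alike, leave alone: nail brush, wooden back 85 by 38 mm without any handle, bristles up, 26 mm high. Origin: centre of its underside, long side along its x.
- comb: Leave alone: black plastic hair comb lying flat, 170 mm along its x by 30 mm, 5 mm thick. Origin: centre of its underside.
- soap_rack: Leave alone: stainless steel wire soap rack, 126 by 86 mm, with a cream bar of soap, 46 mm high. Origin: centre of its underside.
- glasses_clip: Leave alone: chrome spring clip on a round foot 72 mm in diameter, holding black-framed reading glasses 125 mm wide along its y, 87 mm high. Origin: centre of the foot's underside.

How it is judged:
By the outcome, as a careful person would: the job done as asked, in the order asked, and still so for the second after the job is handed in, with the robot touching nothing.
It also fails if it takes over 120 s, if anything falls off the work surface, if the arm or the gripper's body presses on something with over 40 N, if the wrist force passes 120 N, or if a joint passes its speed limit or range.

## Working session

There is one attempt and no reset: what is moved stays moved. The work goes in short steps, Python scripts to look and compute and a shell command to move; the robot and the scene stay as the last step left them, time stands still between calls to the robot, and variables do not carry over. Pictures are saved under pics/ and viewed, at most 14 in all, crops included, and the job is handed in when it is done.

```bash
ls; mkdir -p pics; python3 - <<'E'
from cell import arm
import cv2,numpy as np
print(arm.finger_overhang,arm.observe())
for n in("side","top"):
    c=arm.read_camera(n); cv2.imwrite(f"pics/{n}0.png",c["pixels"][:,:,::-1]); print(n,c["K"],c["rvec"],c["tvec"])
E
```

```text
cell.py
drive.py
pics
0.014 {'t': 0.0, 'joint_positions': array([-1.42860893e+00,  2.59212883e-01,  2.07701459e-02,  1.33370012e+00,
       -1.84610099e-05,  1.41822807e+00]), 'qd': array([-0.00024063,  0.00062098, -0.0003164 , -0.0004666 , -0.00262542,
       -0.00160695]), 'joint_efforts': array([ 1.94006850e-05, -5.55640268e+01,  3.44527888e+01,  1.35760044e-02,
       -6.13678299e-05, -1.00846171e-05]), 'position': array([ 0.15974873, -0.526021  ,  0.24465821]), 'ee_rot': array([-6.73306190e-04,  9.89159306e-01,  1.46844864e-01, -5.73584742e-06]), 'ft_force': array([-0.0506419 ,  0.18668047, -0.60136086]), 'moment': array([ 0.03198511, -0.05171933,  0.01896519]), 'grasp_force': 0.0, 'grip_width': 0.9994044030957394}
side [[432.57961573   0.         308.42242062]
 [  0.         432.57961573 195.13313956]
 [  0.           0.           1.        ]] [ 1.01727742 -2.40091801  1.04191746] [0.38869259 0.32348352 1.13951474]
top [[476.15807829   0.         311.6065233 ]
 [  0.         476.15807829 199.66365305]
 [  0.           0.           1.        ]] [ 2.12520532 -2.15385946  0.16685497] [0.01541028 0.58475189 1.35212251]
```
View pics/top0.png

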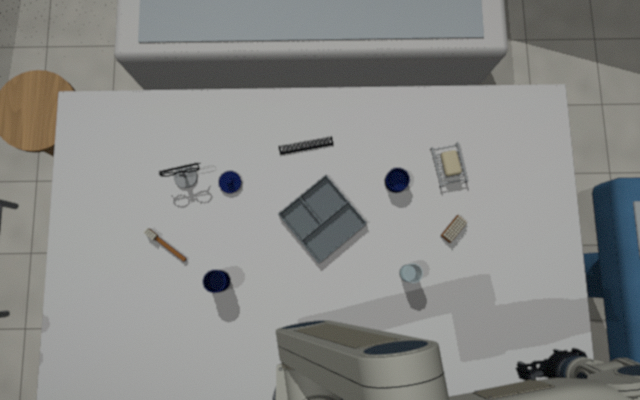

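View pics/side0.png

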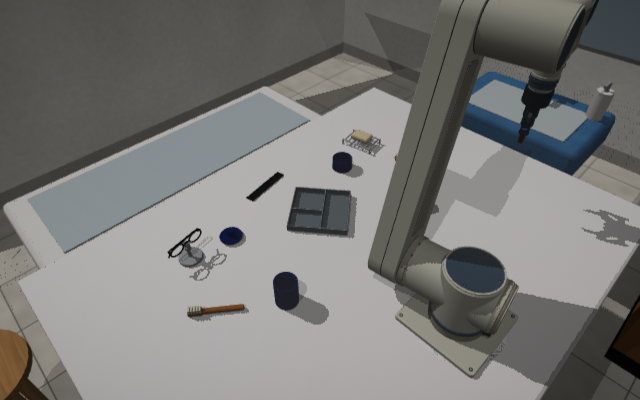

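Top view: brush around (165,245), lid (230,182) beside the glasses (186,180), tall pot (216,281), tray (322,220), tumbler (410,271), short pot (397,180). Side view: tall pot at (286,290), brush (215,310), lid (231,236), tray (320,211); the tumbler is hidden behind the arm. Enlarged crops next, along with masks.

```bash
cat > h.py <<'E'
import cv2,numpy as np
from cell import arm
def cam(n):
    c=arm.read_camera(n); R=cv2.Rodrigues(np.array(c["rvec"]))[0]; return dict(im=c["pixels"],K=np.array(c["K"]),R=R,t=np.array(c["tvec"]).ravel())
def ray(c,p):
    d=c["R"].T@np.linalg.solve(c["K"],[p[0],p[1],1.]); return -c["R"].T@c["t"],d
def onz(c,p,z):
    o,d=ray(c,p); return o+d*(z-o[2])/d[2]
def proj(c,X):
    q=c["K"]@(c["R"]@np.array(X)+c["t"]); return q[:2]/q[2]
def tri(c1,p1,c2,p2):
    P=[c["K"]@np.c_[c["R"],c["t"]] for c in(c1,c2)]
    X=cv2.triangulatePoints(P[0],P[1],np.array(p1,float).reshape(2,1),np.array(p2,float).reshape(2,1)).ravel(); X=X[:3]/X[3]
    return X,[np.linalg.norm(proj(c,X)-p) for c,p in((c1,p1),(c2,p2))]
def blobs(m,mn=40):
    cs,_=cv2.findContours(m.astype(np.uint8),cv2.RETR_EXTERNAL,cv2.CHAIN_APPROX_NONE)
    return [c for c in cs if cv2.contourArea(c)>mn]
def save(name,im,box,s):
    x0,y0,x1,y1=box; cv2.imwrite("pics/"+name,cv2.resize(im[y0:y1,x0:x1,::-1],None,fx=s,fy=s,interpolation=cv2.INTER_CUBIC))
E
python3 - <<'E'
from h import *
C={n:cam(n) for n in("top","side")}
for n,c in C.items():
    hsv=cv2.cvtColor(c["im"],cv2.COLOR_RGB2HSV).astype(int); r,g,b=[c["im"][:,:,i].astype(int) for i in range(3)]
    for k,m in dict(navy=(b>r+25)&(r<70)&(b>1.5*g),wood=(r>b+40)).items():
        for q in blobs(m,30):
            a=cv2.minAreaRect(q); print(n,k,cv2.contourArea(q),np.round(a[0],1),np.round(a[1],1),round(a[2],1), cv2.boundingRect(q))
save("tA.png",C["top"]["im"],(135,125,295,300),3.4); save("tB.png",C["top"]["im"],(270,165,430,295),4.5)
save("sA.png",C["side"]["im"],(160,170,360,330),3.7)
E
```

```text
top navy 234.5 [217.5 281. ] [20. 17.] 90.0 (209, 271, 18, 21)
top navy 320.0 [230. 182.] [20. 20.] 90.0 (220, 172, 21, 21)
top navy 324.5 [396.5 180.6] [21.2 20.3] 51.3 (386, 170, 23, 21)
top wood 101.0 [170.3 248.6] [35.6  3.8] 37.9 (156, 237, 29, 24)
top wood 4069.5 [ 29.7 108.3] [67.4 82. ] 19.1 (0, 71, 73, 80)
side navy 259.5 [230.5 235. ] [16. 21.] 90.0 (220, 227, 22, 17)
side wood 1402.0 [ 14. 364.] [28. 70.] 0.0 (0, 329, 29, 71)
side wood 114.5 [223.  307.8] [ 4.  38.5] 83.7 (204, 304, 39, 8)
side wood 68.0 [360.6 134.2] [16.3  6. ] 20.6 (352, 130, 18, 9)
```

View pics/tA.png

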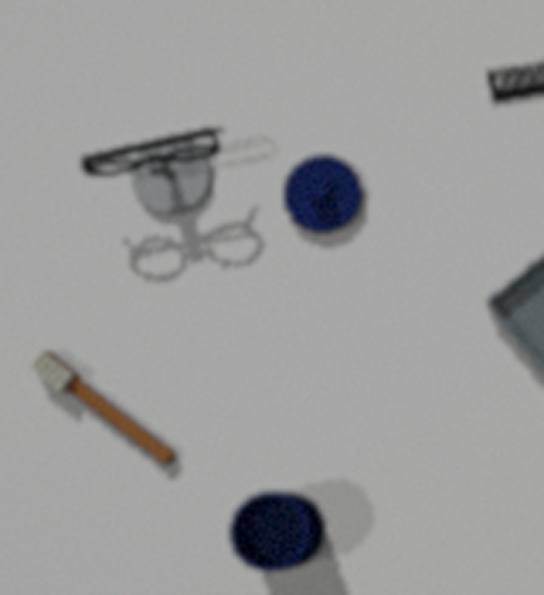

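View pics/tB.png

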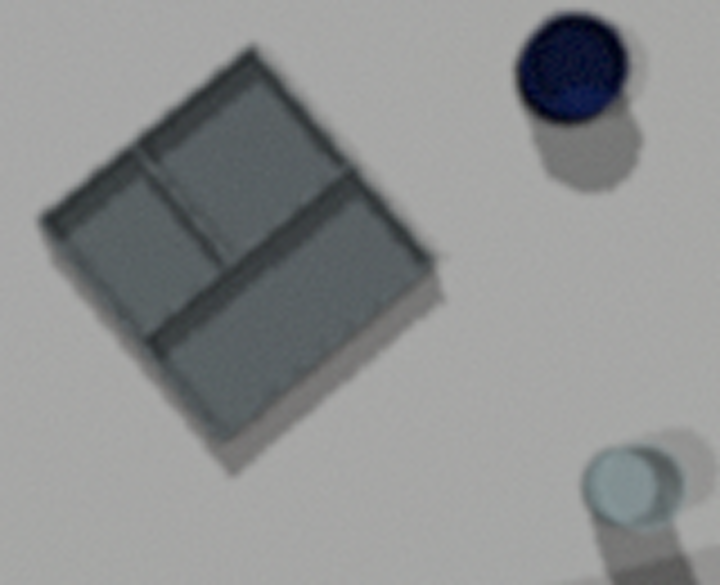

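View pics/sA.png

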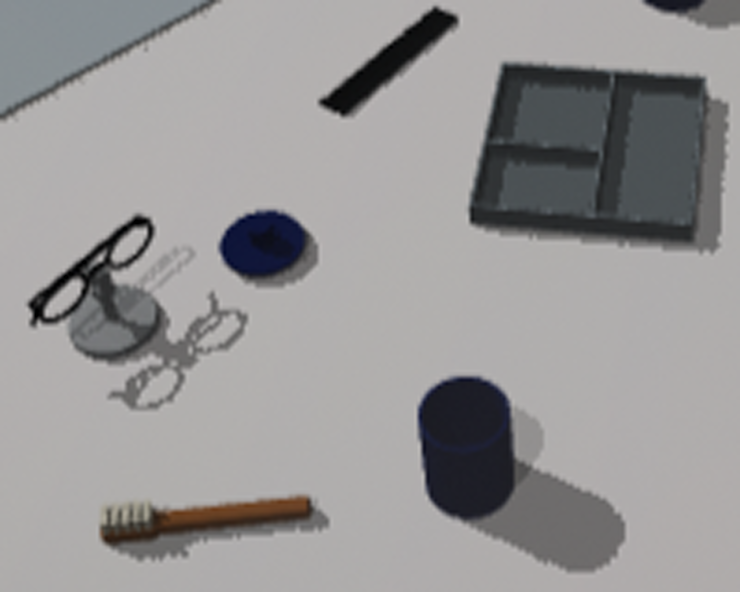

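The crops show the tray with all four rim corners visible in both views (small bay left, large bay top, trough lower right). The lid is clear of the glasses, the brush head points to the upper left, and the tumbler rim is around (411,273) in the top view. Now the numbers.

```bash
cat > m.py <<'E'
from h import *
T,S=cam("top"),cam("side")
a=lambda p,o,s:np.array(o)+(np.array(p)+.5)/s-.5
ct=[a(p,(270,165),4.5) for p in((253,47),(432,265),(225,440),(40,220))]
cs=[a(p,(160,170),3.7) for p in((503,65),(705,78),(693,230),(472,210))]
P=[]
for p,q in zip(ct,cs):
    X,e=tri(T,p,S,q); P.append(onz(T,p,.023)); print("tray",X.round(4),np.round(e,1),P[-1].round(4),onz(S,q,.023).round(4))
print("camT",(-T["R"].T@T["t"]).round(3))
def navy(c):
    r,g,b=[cv2.GaussianBlur(c["im"],(3,3),0)[:,:,i].astype(int) for i in range(3)]; return (b>r+9)&(b<110)&(r<60)
for n,c in(("top",T),("side",S)):
    for q in blobs(navy(c),100):
        x,y,w,h=cv2.boundingRect(q); M=cv2.moments(q)
        if 215<y+h/2<300 or 170<y+h/2<190: print(n,(x,y,w,h),M["m10"]/M["m00"],M["m01"]/M["m00"],np.round(cv2.fitEllipse(q)[1],1))
E
python3 m.py
```

```text
tray [ 0.6642 -0.0358  0.0196] [0.2 0.3] [ 0.6629 -0.0362  0.023 ] [ 0.662  -0.0328  0.023 ]
tray [ 0.5147 -0.151   0.0258] [0. 0.] [ 0.5149 -0.1513  0.023 ] [ 0.5168 -0.1533  0.023 ]
tray [ 0.4027 -0.0136  0.0113] [0.  0.1] [ 0.4026 -0.0134  0.023 ] [ 0.3957 -0.0055  0.023 ]
tray [0.5491 0.1069 0.0152] [0.1 0.1] [0.5482 0.1065 0.023 ] [0.5431 0.1113 0.023 ]
camT [0.367 0.008 1.427]
top (204, 271, 26, 22) 216.0659515295987 280.95828367103695 [21.1 25.6]
top (585, 179, 55, 183) 614.3595349218047 271.5062911105652 [ 47.2 188.6]
top (219, 172, 22, 21) 229.72813593203398 182.02198900549723 [20.4 20.9]
top (385, 169, 24, 23) 396.7091058920478 180.06221672847133 [21.7 23.8]
side (274, 272, 24, 36) 283.9404096834264 285.0670391061453 [21.5 33.4]
side (447, 249, 57, 43) 474.917403260656 270.72274602239247 [37.6 57.9]
side (220, 227, 23, 18) 230.85015290519877 235.69847094801221 [16.  21.9]
```

```bash
cat > m2.py <<'E'
from h import *
T,S=cam("top"),cam("side")
print("nadir",proj(T,[.367,.008,0]).round(1))
# tray: bluish grey
im=cv2.GaussianBlur(T["im"],(3,3),0).astype(int); r,b=im[:,:,0],im[:,:,2]
m=(b-r>3)&(b<125); m[:,:260]=0;m[:,380:]=0;m[:165]=0;m[275:]=0
m=cv2.morphologyEx(m.astype(np.uint8),cv2.MORPH_CLOSE,np.ones((5,5)))
for q in blobs(m,800):
    R=cv2.minAreaRect(q); pts=cv2.boxPoints(R)
    W=np.array([onz(T,p,.018) for p in pts]); print("trayrect",R,W.round(4).tolist(),W.mean(0).round(4),np.linalg.norm(np.roll(W,1,0)-W,axis=1).round(4))
    for i in range(4): d=W[(i+1)%4]-W[i]; print(np.degrees(np.arctan2(d[1],d[0])).round(2))
# brush
A=[]
for c in(T,S):
    im=c["im"].astype(int); w=(im[:,:,0]>im[:,:,2]+22)&(im[:,:,0]>im[:,:,1]+8); w[:,:140]=0; w[:,250:]=0; w[:230]=0
    for q in blobs(w,40):
        R=cv2.minAreaRect(q); d=np.array(R[0]); P=cv2.boxPoints(R)
        l=sorted([(np.linalg.norm(P[i]-P[i-1]),(P[i]+P[i-1])/2) for i in range(4)],key=lambda t:t[0])[:2]; e=sorted([x[1].tolist() for x in l]); print(np.round(R[1],1),np.round(e,1),[onz(c,x,.010).round(4) for x in e]); A.append(e)
for i in range(2): print("brush end",tri(T,A[0][i],S,A[1][i]))
print("lid",onz(T,(229.6,181.8),.012),onz(S,(230.9,235.4),.010),tri(T,(229.6,181.8),S,(230.9,235.4)))
print("pot rim",onz(T,(214.5,281.2),.085),onz(S,(285.3,281.2),.085),tri(T,(214.5,281.2),S,(285.3,281.2)))
print("tumbler",onz(T,(411,272.5),.07))
save("tum.png",T["im"],(385,250,435,300),12)
save("pot.png",T["im"],(190,260,240,310),12)
E
python3 m2.py
```

```text
nadir [312.5 274.8]
trayrect ((321.8770751953125, 218.35247802734375), (64.65862274169922, 63.12217712402344), 50.194427490234375) [[0.5483, 0.1115, 0.018], [0.6693, -0.0352, 0.018], [0.5169, -0.1556, 0.018], [0.3998, -0.0096, 0.018]] [ 0.5336 -0.0222  0.018 ] [0.1916 0.1902 0.1942 0.1871]
-50.48
-141.71
128.75
39.21
[37.   4.6] [[155.1 237.2]
 [184.7 259.4]] [array([0.4838, 0.4749, 0.01  ]), array([0.4169, 0.3849, 0.01  ])]
[ 6.2 56.8] [[186.8 313.1]
 [243.1 305.7]] [array([0.5039, 0.505 , 0.01  ]), array([0.4167, 0.3832, 0.01  ])]
brush end (array([ 0.49559533,  0.49128635, -0.0018675 ]), [np.float64(5.352264672866118), np.float64(7.079884617509062)])
brush end (array([0.41645087, 0.38410961, 0.01144141]), [np.float64(0.20760465142248463), np.float64(0.2753859666251658)])
lid [0.64834216 0.25504275 0.012     ] [0.64790959 0.25522219 0.01      ] (array([0.64860242, 0.25524365, 0.00956899]), [np.float64(0.10187676542556406), np.float64(0.1191536884965447)])
pot rim [0.3530341  0.28043359 0.085     ] [0.3533734  0.28176288 0.085     ] (array([0.35340141, 0.28097791, 0.08409051]), [np.float64(0.18573102963629282), np.float64(0.2385610540037203)])
tumbler [ 0.36971393 -0.26949034  0.07      ]
```

```bash
cat > go.py <<'E'
import sys,numpy as np
from scipy.spatial.transform import Rotation as Ro
from cell import arm
# usage: go.py "x y z psi_deg" ... : successive targets, all relative to present pose
s=arm.observe(); w,x,y,z=s["ee_rot"]; R=Ro.from_quat([x,y,z,w]); X=R.apply([1,0,0]); psi=np.degrees(np.arctan2(X[1],X[0]))
print("now",s["position"].round(4),"psi",psi.round(1),"tilt",R.apply([0,0,1]).round(3)[:2],"j",s["joint_positions"].round(2),"F",s["ft_force"].round(1),"grip",round(s["grip_width"],3),round(s["grasp_force"],1))
for a in sys.argv[1:]:
    v=[float(q) for q in a.split()]; d=R.inv().apply(np.array(v[:3])-s["position"]); t=np.radians(psi-v[3]); t=(t+np.pi)%(2*np.pi)-np.pi
    print(a,"->",d.round(4),"turn",t.round(3),"dist",np.linalg.norm(d).round(3))
E
python3 go.py ".5 0 .28 35" ".4577 .4406 .12 54.2"
```

```text
now [ 0.1598 -0.5262  0.2452] psi 16.9 tilt [-0.  0.] j [-1.43  0.26  0.02  1.33 -0.    1.42] F [0.1 0.2 0.9] grip 0.999 0.0
.5 0 .28 35 -> [ 0.4784 -0.4047 -0.0347] turn -0.316 dist 0.628
.4577 .4406 .12 54.2 -> [ 0.566  -0.8385  0.1253] turn -0.651 dist 1.019
```

View pics/tum.png

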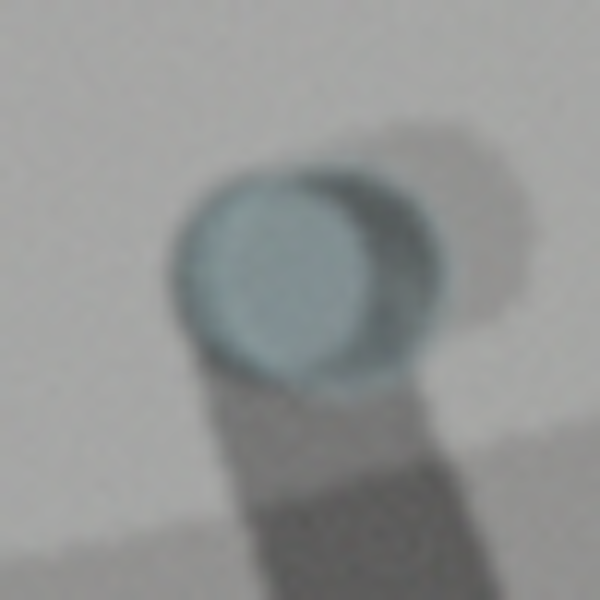

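The tumbler crop shows its rim spanning rows 264–283 with its right edge at column 421.5 (rim centre about (411.5,273)), and its foot's left edge at column 399. Starting the move to the brush.

The rows are not in the units I measure in: shifts go in units of 100 mm and turns go in units of 0.25 rad. I convert before sending: 0.478 m is 4.78, -0.405 m is -4.05, -0.08 rad is -0.32.

```bash
R1="";  echo '1.2 -1 -0.2 -0.32 1
2.4 -2 -0.34 -0.64 1
3.6 -3 -0.34 -0.96 1
4.78 -4.05 -0.34 -1.264 1
4.78 -4.05 -0.34 -1.264 1
4.78 -4.05 -0.34 -1.264 1
4.78 -4.05 -0.34 -1.264 1
4.78 -4.05 -0.34 -1.264 1
4.78 -4.05 -0.34 -1.264 1
4.78 -4.05 -0.34 -1.264 1
4.78 -4.05 -0.34 -1.264 1
4.78 -4.05 -0.34 -1.264 1
4.78 -4.05 -0.34 -1.264 1
4.78 -4.05 -0.34 -1.264 1
4.78 -4.05 -0.34 -1.264 1
4.78 -4.05 -0.34 -1.264 1' | python3 drive.py; python3 go.py ".4577 .4406 .12 54.2"
```

```text
t: 2.0
position: [0.4991, -0.0004, 0.2793]
ee_rot: [0.0, 0.954, 0.3, -0.0]
ft_force: [0.2, -0.6, -0.3]
grip_width: 1.002
grasp_force: 0.0
now [ 4.991e-01 -4.000e-04  2.793e-01] psi 35.0 tilt [-0. -0.] j [-0.17  0.16 -0.02  1.39 -0.    2.36] F [ 0.2 -0.6 -0.3] grip 1.002 0.0
.4577 .4406 .12 54.2 -> [ 0.2189 -0.3851  0.1592] turn -0.336 dist 0.471
```

```bash
echo '2.19 -3.85 1.59 -1.344 1
2.19 -3.85 1.59 -1.344 1
2.19 -3.85 1.59 -1.344 1
2.19 -3.85 1.59 -1.344 1
2.19 -3.85 1.59 -1.344 1
2.19 -3.85 1.59 -1.344 1
2.19 -3.85 1.59 -1.344 1
2.19 -3.85 1.59 -1.344 1
2.19 -3.85 1.59 -1.344 1
2.19 -3.85 1.59 -1.344 1
2.19 -3.85 1.59 -1.344 1
2.19 -3.85 1.59 -1.344 1
2.19 -3.85 1.59 -1.344 1
2.19 -3.85 1.59 -1.344 1' | python3 drive.py; python3 go.py ".4577 .4406 .018 54.2"
python3 - <<'E'
from h import *
T,S=cam("top"),cam("side")
save("b1.png",T["im"],(120,200,260,320),5); save("s1.png",S["im"],(330,100,530,250),4)
print(onz(T,(411.5,273),.08),onz(T,(407.9,271),0))
E
```

```text
t: 3.4
position: [0.4589, 0.4398, 0.1213]
ee_rot: [-0.0, 0.89, 0.455, 0.001]
ft_force: [0.8, 0.8, 0.4]
grip_width: 1.007
grasp_force: 0.0
now [0.4589 0.4398 0.1213] psi 54.1 tilt [0.001 0.001] j [ 0.63  0.46  0.    1.12 -0.    2.83] F [0.8 0.8 0.4] grip 1.007 0.0
.4577 .4406 .018 54.2 -> [-0.0002 -0.0016  0.1033] turn -0.001 dist 0.103
[ 0.36829533 -0.26877923  0.08      ] [ 0.37436345 -0.27482355  0.        ]
```

In the tool's units: 0.103 m is 1.03, 0.095 m is 0.95.

```bash
echo '0 0 0.5 0 0.5
0 0 0.8 0 0.5
0 -0.01 0.95 0 0.5
0 -0.01 1.03 0 0.5
0 -0.01 1.03 0 0.5
0 -0.01 1.03 0 0.5' | python3 drive.py 30; python3 go.py; python3 - <<'E'
from h import *
T,S=cam("top"),cam("side")
save("s2.png",S["im"],(160,240,300,340),5)
E
```

```text
t: 4.1
position: [0.4579, 0.4419, 0.0183]
ee_rot: [-0.0, 0.89, 0.456, 0.001]
ft_force: [-0.5, -0.8, 0.4]
grip_width: 0.502
grasp_force: 0.0
now [0.4579 0.4419 0.0183] psi 54.2 tilt [0.001 0.001] j [ 0.64  0.54 -0.14  0.89 -0.    2.83] F [-0.5 -0.8  0.4] grip 0.502 0.0
```

View pics/s2.png

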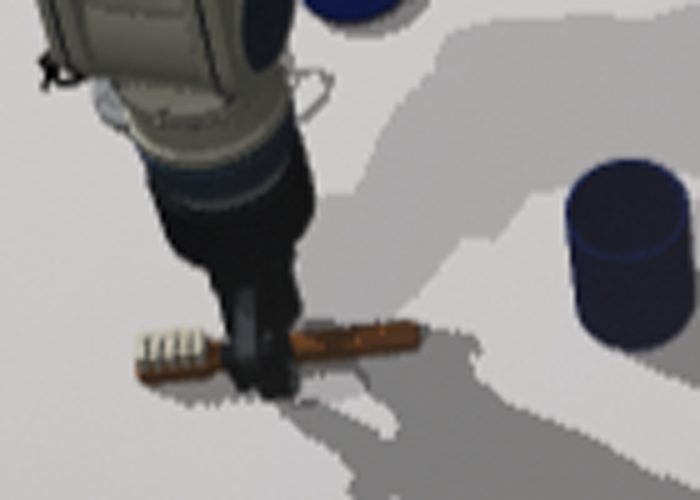

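The fingers straddle the handle near pixel (213,311), about at mid-brush. Closing.

```bash
echo '0 0 0 0 0
0 0 0 0 0
0 0 0 0 0
0 0 0 0 0
0 0 0 0 0
0 0 0 0 0' | python3 drive.py 30; echo '0 0 -0.3 0 0
0 0 -0.7 0 0
0 0 -1.1 0 0
0 0 -1.1 0 0' | python3 drive.py; python3 go.py ".4926 -.0555 .13 128.9" ".4926 -.0555 .025 128.9"
```

```text
t: 4.8
position: [0.4576, 0.442, 0.0181]
ee_rot: [-0.0, 0.89, 0.456, 0.001]
ft_force: [-1.1, 0.5, 6.1]
grip_width: 0.155
grasp_force: 30.3
t: 5.2
position: [0.4592, 0.4432, 0.1331]
ee_rot: [-0.001, 0.89, 0.456, 0.004]
ft_force: [-0.2, 0.7, -1.4]
grip_width: 0.156
grasp_force: 29.5
now [0.4592 0.4432 0.1331] psi 54.3 tilt [0.007 0.005] j [0.64 0.45 0.02 1.13 0.   2.83] F [-0.2  0.7 -1.4] grip 0.156 29.5
.4926 -.0555 .13 128.9 -> [-0.3853  0.3184  0.0007] turn -1.303 dist 0.5
.4926 -.0555 .025 128.9 -> [-0.3862  0.3182  0.1057] turn -1.303 dist 0.511
```

In the tool's units: -0.385 m is -3.85, 0.318 m is 3.18, -1.303 rad is -5.212.

```bash
echo '-3.85 3.18 0 -5.212 0
-3.85 3.18 0 -5.212 0
-3.85 3.18 0 -5.212 0
-3.85 3.18 0 -5.212 0
-3.85 3.18 0 -5.212 0
-3.85 3.18 0 -5.212 0
-3.85 3.18 0 -5.212 0
-3.85 3.18 0 -5.212 0
-3.85 3.18 0 -5.212 0
-3.85 3.18 0 -5.212 0
-3.85 3.18 0 -5.212 0
-3.85 3.18 0 -5.212 0
-3.85 3.18 0 -5.212 0
-3.85 3.18 0 -5.212 0
-3.85 3.18 0 -5.212 0' | python3 drive.py; python3 go.py ".4926 -.0555 .025 128.9"; python3 - <<'E'
from h import *
T,S=cam("top"),cam("side")
save("s3.png",S["im"],(260,100,420,260),4.5)
E
```

```text
t: 6.7
position: [0.4902, -0.0553, 0.1272]
ee_rot: [-0.0, 0.43, 0.903, 0.0]
ft_force: [0.4, -0.6, -1.0]
grip_width: 0.152
grasp_force: 29.5
now [ 0.4902 -0.0553  0.1272] psi 129.0 tilt [-0.  0.] j [-0.28  0.23 -0.33  1.01  0.    0.61] F [ 0.4 -0.6 -1. ] grip 0.152 29.5
.4926 -.0555 .025 128.9 -> [-0.0017  0.0017  0.1022] turn 0.002 dist 0.102
```

View pics/s3.png

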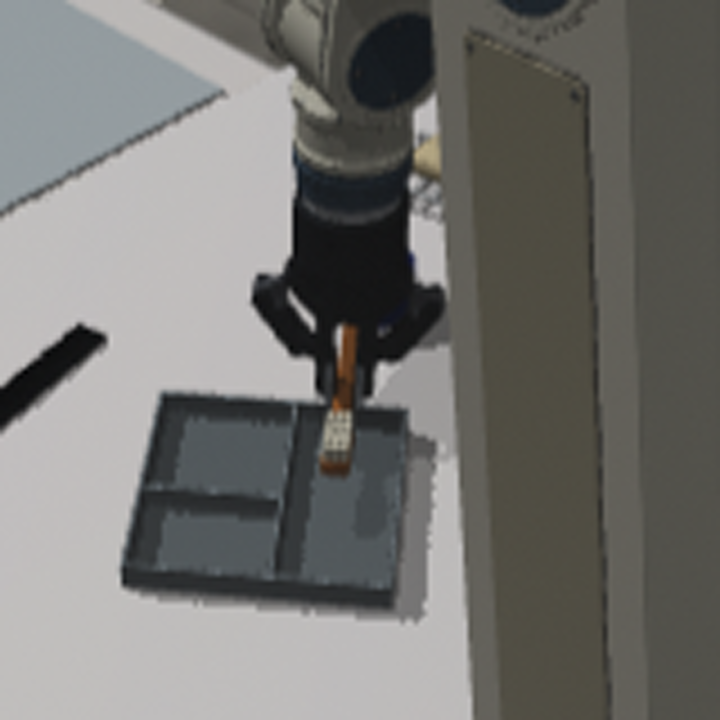

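The brush is held level, with its head at (335,203) pointing along the trough. Lowering it.

```bash
echo '0 0 0.4 0 0
-0.02 0.02 0.75 0 0
-0.02 0.02 0.93 0 0
-0.02 0.02 1.02 0 0
-0.02 0.02 1.03 0 0
-0.02 0.02 1.03 0 0' | python3 drive.py; python3 go.py ".4926 -.0555 .024 128.9"
```

```text
t: 7.4
position: [0.4937, -0.0567, 0.0249]
ee_rot: [0.0, 0.431, 0.902, 0.0]
ft_force: [0.5, 0.1, -0.2]
grip_width: 0.157
grasp_force: 29.7
now [ 0.4937 -0.0567  0.0249] psi 128.9 tilt [ 0.001 -0.   ] j [-0.28  0.34 -0.48  0.75  0.    0.61] F [ 0.5  0.1 -0.2] grip 0.157 29.7
.4926 -.0555 .024 128.9 -> [ 0.0016 -0.0001  0.0009] turn 0.001 dist 0.002
```

In the tool's units: 0.0017 m is 0.017, 0.0015 m is 0.015.

```bash
echo '0 0 0.017 0 0
0 0 0.017 0 0
0 0 0.017 0 0.25
0 0 0.015 0 0.4
0 0 0.015 0 0.4
0 0 0.015 0 0.4' | python3 drive.py ; echo '0 0 -0.3 0 0.4
0 0 -0.7 0 0.4
0 0 -1.2 0 0.8
0 0 -1.7 0 1
0 0 -1.7 0 1' | python3 drive.py;  python3 go.py ".3535 .281 .19 0" ".3535 .281 .056 0"; python3 - <<'E'
from h import *
T,S=cam("top"),cam("side")
save("s4.png",S["im"],(260,150,380,260),5)
E
```

```text
t: 8.0
position: [0.4933, -0.0569, 0.0229]
ee_rot: [0.0, 0.431, 0.902, 0.0]
ft_force: [-0.1, 0.2, -0.0]
grip_width: 0.4
grasp_force: 0.0
t: 8.5
position: [0.4956, -0.0575, 0.1991]
ee_rot: [0.005, 0.431, 0.902, 0.001]
ft_force: [1.8, -0.4, -0.3]
grip_width: 0.893
grasp_force: 0.0
now [ 0.4956 -0.0575  0.1991] psi 128.9 tilt [ 0.01  -0.003] j [-0.28  0.18 -0.2   1.18  0.    0.61] F [ 1.8 -0.4 -0.3] grip 0.893 0.0
.3535 .281 .19 0 -> [0.3527 0.1019 0.0068] turn 2.25 dist 0.367
.3535 .281 .056 0 -> [0.3538 0.1012 0.1408] turn 2.25 dist 0.394
```

View pics/s4.png

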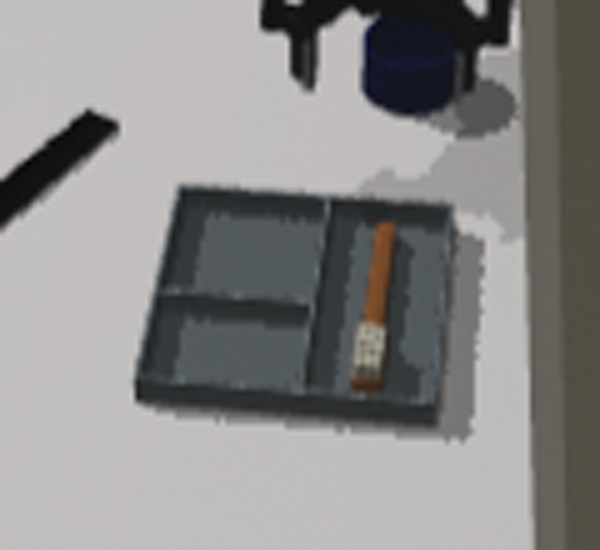

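The brush lies flat with bristles up in the trough, head at (333,223). Next is the tall pot.

```bash
python3 go.py ".3535 .281 .19 128.9"
```

```text
now [ 0.4936 -0.057   0.1939] psi 128.9 tilt [ 0.003 -0.001] j [-0.28  0.19 -0.2   1.17 -0.    0.61] F [ 0.5 -0.2 -0.9] grip 0.995 0.0
.3535 .281 .19 128.9 -> [0.351  0.1032 0.0032] turn 0.0 dist 0.366
```

In the tool's units: 0.351 m is 3.51, 0.103 m is 1.03.

```bash
echo '3.51 1.03 0.03 0 1
3.51 1.03 0.03 0 1
3.51 1.03 0.03 0 1
3.51 1.03 0.03 0 1
3.51 1.03 0.03 0 1
3.51 1.03 0.03 0 1
3.51 1.03 0.03 0 1
3.51 1.03 0.03 0 1
3.51 1.03 0.03 0 1
3.51 1.03 0.03 0 1
3.51 1.03 0.03 0 1
3.51 1.03 0.03 0 1' | python3 drive.py; python3 go.py ".3535 .281 .058 128.9"
```

```text
t: 9.8
position: [0.3534, 0.28, 0.1895]
ee_rot: [-0.0, 0.432, 0.902, -0.0]
ft_force: [-1.0, -1.0, -0.8]
grip_width: 0.998
grasp_force: 0.0
now [0.3534 0.28   0.1895] psi 128.8 tilt [-0. -0.] j [ 0.48  0.12 -0.31  1.15 -0.    1.38] F [-1.  -1.  -0.8] grip 0.998 0.0
.3535 .281 .058 128.9 -> [0.0007 0.0008 0.1315] turn -0.002 dist 0.131
```

In the tool's units: 0.131 m is 1.31, 0.115 m is 1.15.

```bash
echo '0 0 0.3 0 1
0 0 0.6 0 1
0 0 0.9 0 1
0 0 1.15 0 1
0 0 1.31 0 1
0 0 1.31 0 1' | python3 drive.py 35; python3 go.py; echo '0 0 0 0 0
0 0 0 0 0
0 0 0 0 0
0 0 0 0 0
0 0 0 0 0
0 0 0 0 0
0 0 0 0 0' | python3 drive.py; python3 go.py ".5908 -.0275 .20 128.9"
```

```text
t: 10.4
position: [0.3523, 0.2796, 0.057]
ee_rot: [-0.001, 0.432, 0.902, -0.002]
ft_force: [0.3, -0.3, -0.2]
grip_width: 0.998
grasp_force: 0.0
now [0.3523 0.2796 0.057 ] psi 128.8 tilt [-0.003 -0.002] j [ 0.48  0.24 -0.53  0.8  -0.    1.38] F [ 0.3 -0.3 -0.2] grip 0.998 0.0
t: 11.1
position: [0.3536, 0.281, 0.0599]
ee_rot: [0.001, 0.431, 0.902, 0.001]
ft_force: [-0.7, -2.7, 6.8]
grip_width: 0.765
grasp_force: 39.7
now [0.3536 0.281  0.0599] psi 128.9 tilt [0.002 0.   ] j [ 0.49  0.23 -0.53  0.81 -0.    1.38] F [-0.7 -2.7  6.8] grip 0.765 39.7
.5908 -.0275 .20 128.9 -> [-0.3892 -0.0088 -0.1397] turn -0.0 dist 0.414
```

```bash
echo '0 0 -0.3 0 0
0 0 -0.6 0 0
0 0 -1 0 0
-1 0 -1.3 0 0
-3.89 -0.09 -1.4 0 0
-3.89 -0.09 -1.4 0 0
-3.89 -0.09 -1.4 0 0
-3.89 -0.09 -1.4 0 0
-3.89 -0.09 -1.4 0 0
-3.89 -0.09 -1.4 0 0
-3.89 -0.09 -1.4 0 0
-3.89 -0.09 -1.4 0 0
-3.89 -0.09 -1.4 0 0
-3.89 -0.09 -1.4 0 0
-3.89 -0.09 -1.4 0 0
-3.89 -0.09 -1.4 0 0' | python3 drive.py; python3 go.py ".5908 -.0275 .066 128.9"; python3 - <<'E'
from h import *
T,S=cam("top"),cam("side")
save("s5.png",S["im"],(240,80,400,260),3.3)
E
```

```text
t: 12.7
position: [0.5898, -0.0264, 0.1992]
ee_rot: [0.0, 0.431, 0.903, 0.0]
ft_force: [-0.2, 0.9, -2.0]
grip_width: 0.762
grasp_force: 40.4
now [ 0.5898 -0.0264  0.1992] psi 129.0 tilt [ 0. -0.] j [-0.19  0.34  0.03  1.25  0.    0.7 ] F [-0.2  0.9 -2. ] grip 0.762 40.4
.5908 -.0275 .066 128.9 -> [-0.0014  0.      0.1332] turn 0.001 dist 0.133
```

View pics/s5.png

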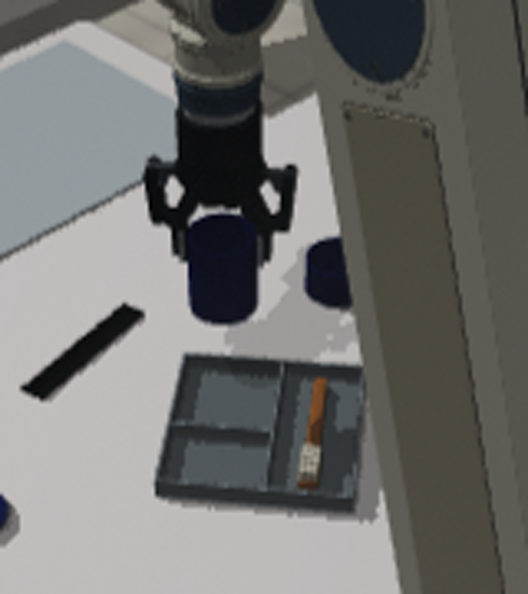

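The pot is held upright at (308,160), above the large bay. Lowering it.

In the tool's units: 0.132 m is 1.32, 0.125 m is 1.25.

```bash
echo '0 0 0.4 0 0
-0.01 0 0.8 0 0
-0.01 0 1.1 0 0
-0.01 0 1.25 0 0
-0.01 0 1.32 0 0
-0.01 0 1.32 0 0
-0.01 0 1.32 0 0' | python3 drive.py; python3 go.py ".5908 -.0275 .065 128.9"
```

```text
t: 13.5
position: [0.5914, -0.0281, 0.0677]
ee_rot: [0.001, 0.431, 0.902, 0.0]
ft_force: [0.3, 0.6, -1.6]
grip_width: 0.758
grasp_force: 40.4
now [ 0.5914 -0.0281  0.0677] psi 128.9 tilt [ 0.001 -0.   ] j [-0.19  0.43 -0.19  0.95  0.    0.7 ] F [ 0.3  0.6 -1.6] grip 0.758 40.4
.5908 -.0275 .065 128.9 -> [ 0.0008 -0.0001  0.0027] turn 0.0 dist 0.003
```

In the tool's units: 0.0023 m is 0.023.

```bash
echo '0 0 0.023 0 0
0 0 0.023 0 0
0 0 0.023 0 0' | python3 drive.py; echo '0 0 0 0 0.85
0 0 0 0 1
0 0 0 0 1
0 0 0 0 1
0 0 0 0 1' | python3 drive.py; echo '0 0 -0.3 0 1
0 0 -0.7 0 1
0 0 -1.1 0 1
0 0 -1.3 0 1
0 0 -1.3 0 1
0 0 -1.3 0 1' | python3 drive.py;  python3 go.py ".6484 .2552 .13 128.9" ".6484 .2552 .13 90"
```

```text
t: 13.8
position: [0.5913, -0.0282, 0.065]
ee_rot: [0.001, 0.431, 0.902, 0.0]
ft_force: [0.0, 0.1, -0.1]
grip_width: 0.762
grasp_force: 40.5
t: 14.3
position: [0.5909, -0.0281, 0.0645]
ee_rot: [-0.0, 0.431, 0.902, -0.0]
ft_force: [-0.4, 0.4, -0.3]
grip_width: 1.0
grasp_force: 0.0
t: 14.9
position: [0.5908, -0.0282, 0.1943]
ee_rot: [0.0, 0.431, 0.902, 0.0]
ft_force: [0.2, -0.2, -1.6]
grip_width: 0.997
grasp_force: 0.0
now [ 0.5908 -0.0282  0.1943] psi 128.9 tilt [ 0. -0.] j [-0.19  0.35  0.02  1.24  0.    0.7 ] F [ 0.2 -0.2 -1.6] grip 0.997 0.0
.6484 .2552 .13 128.9 -> [0.1843 0.2228 0.0643] turn 0.0 dist 0.296
.6484 .2552 .13 90 -> [0.1843 0.2228 0.0643] turn 0.679 dist 0.296
```

In the tool's units: 0.223 m is 2.23, 0.184 m is 1.84, 0.679 rad is 2.716.

```bash
echo '1.84 2.23 0.3 2.716 1
1.84 2.23 0.3 2.716 0.5
1.84 2.23 0.3 2.716 0.5
1.84 2.23 0.3 2.716 0.5
1.84 2.23 0.3 2.716 0.5
1.84 2.23 0.3 2.716 0.5
1.84 2.23 0.3 2.716 0.5
1.84 2.23 0.64 2.716 0.5
1.84 2.23 0.64 2.716 0.5
1.84 2.23 0.64 2.716 0.5
1.84 2.23 0.64 2.716 0.5' | python3 drive.py 25; python3 go.py ".6484 .2552 .031 90"; python3 - <<'E'
from h import *
T,S=cam("top"),cam("side")
save("s6.png",S["im"],(160,120,320,260),4.2)
# pot rim in top view
im=cv2.GaussianBlur(T["im"],(3,3),0).astype(int); r,g,b=im[:,:,0],im[:,:,1],im[:,:,2]
m=(b>r+12)&(b>1.35*g); m[:,:290]=0;m[:,370:]=0
for q in blobs(m,80): print(cv2.boundingRect(q),cv2.fitEllipse(q))
save("t6.png",T["im"],(270,150,390,270),5)
E
```

```text
t: 16.0
position: [0.6492, 0.2545, 0.1314]
ee_rot: [0.0, 0.707, 0.707, 0.0]
ft_force: [0.6, 0.6, 0.2]
grip_width: 0.5
grasp_force: 0.0
now [0.6492 0.2545 0.1314] psi 90.0 tilt [0.001 0.   ] j [ 0.25  0.56  0.2   1.22 -0.    1.83] F [0.6 0.6 0.2] grip 0.5 0.0
.6484 .2552 .031 90 -> [ 0.0007 -0.0009  0.1004] turn -0.001 dist 0.1
(312, 184, 23, 26) ((322.98187255859375, 196.07542419433594), (21.583454132080078, 25.42023468017578), 2.1373157501220703)
```

View pics/s6.png

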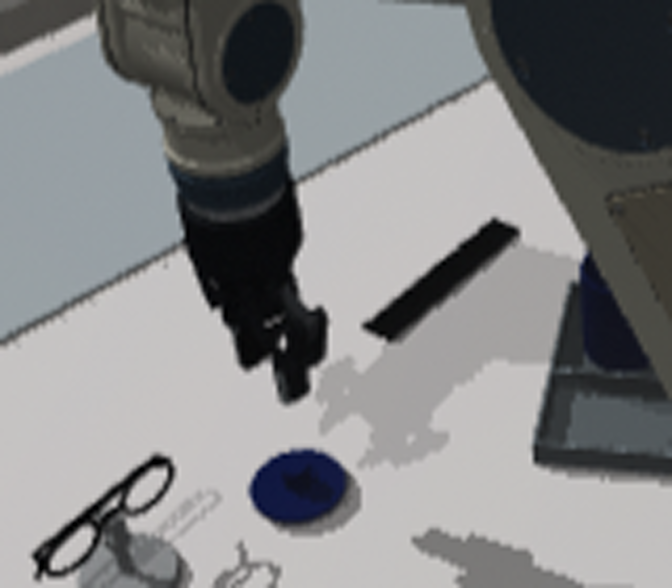

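View pics/t6.png

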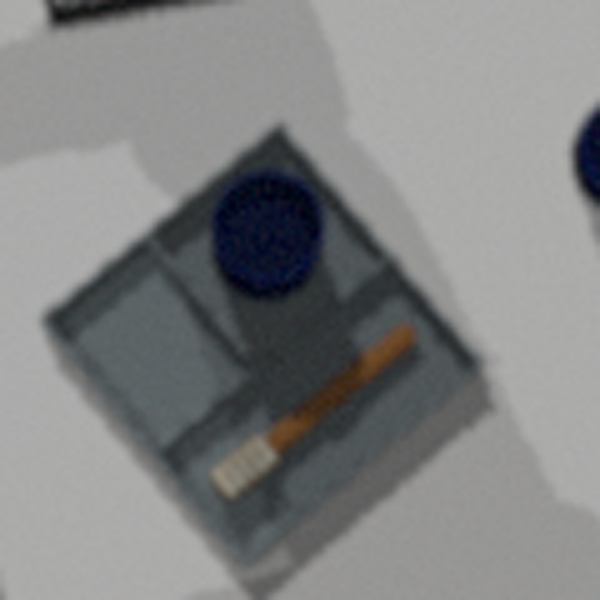

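The fingers hover above the lid (lid at (232,236) in the side view), well clear of the glasses. The pot stands upright in the large bay with its rim centre at about (323.3,195.2) in the top view. Descending on the knob.

```bash
echo '0 0 0.4 0 0.5
0 -0.01 0.7 0 0.5
0 -0.01 0.9 0 0.5
0 -0.01 1 0 0.5
0 -0.01 1 0 0.5' | python3 drive.py; python3 go.py; echo '0 0 0 0 0
0 0 0 0 0
0 0 0 0 0
0 0 0 0 0
0 0 0 0 0
0 0 0 0 0' | python3 drive.py 30; python3 go.py
python3 - <<'E'
from h import *
T=cam("top"); 
for p in((323.2,195.6),(323.4,194.9)): print(onz(T,p,.09))
E
```

```text
t: 16.6
position: [0.6477, 0.2548, 0.03]
ee_rot: [-0.0, 0.707, 0.707, -0.0]
ft_force: [0.1, -0.1, 0.4]
grip_width: 0.499
grasp_force: 0.0
now [0.6477 0.2548 0.03  ] psi 90.0 tilt [-0.001 -0.   ] j [0.25 0.62 0.05 1.   0.   1.83] F [ 0.1 -0.1  0.4] grip 0.499 0.0
t: 17.2
position: [0.6488, 0.2553, 0.0323]
ee_rot: [0.001, 0.707, 0.707, 0.001]
ft_force: [0.4, -1.0, 6.4]
grip_width: 0.218
grasp_force: 29.7
now [0.6488 0.2553 0.0323] psi 90.0 tilt [0.003 0.001] j [ 0.25  0.62  0.05  1.   -0.    1.83] F [ 0.4 -1.   6.4] grip 0.218 29.7
[ 0.58920079 -0.02555701  0.09      ]
[ 0.59121267 -0.02616064  0.09      ]
```

In the tool's units: -0.15 m is -1.5, -0.14 m is -1.4.

```bash
echo '0 0 -0.3 0 0
0 0 -0.7 0 0
0 0 -1.1 0 0
0 0 -1.4 0 0
0 0 -1.5 0 0
0 0 -1.5 0 0' | python3 drive.py; python3 go.py ".5905 -.027 .18 90"; python3 - <<'E'
from h import *
S=cam("side"); save("s7.png",S["im"],(180,60,340,220),4)
E
```

```text
t: 17.85
position: [0.6484, 0.2553, 0.1823]
ee_rot: [0.001, 0.707, 0.707, 0.001]
ft_force: [0.1, 0.4, -0.6]
grip_width: 0.215
grasp_force: 29.5
now [0.6484 0.2553 0.1823] psi 90.0 tilt [0.003 0.001] j [0.25 0.53 0.29 1.33 0.   1.83] F [ 0.1  0.4 -0.6] grip 0.215 29.5
.5905 -.027 .18 90 -> [-0.2823 -0.0579  0.0019] turn 0.0 dist 0.288
```

View pics/s7.png

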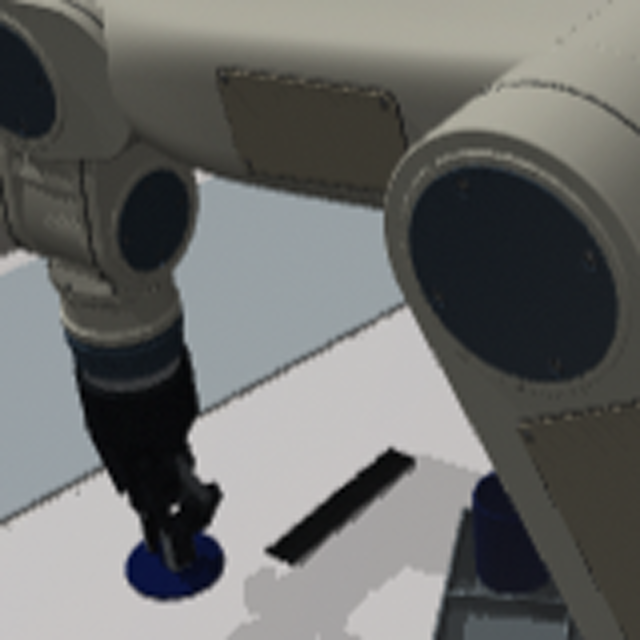

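The lid is held level at about (224,200). Carrying it to the pot.

The rows are not in the units I measure in: shifts go in units of 100 mm and turns go in units of 0.25 rad. I convert before sending: -0.282 m is -2.82, -0.058 m is -0.58.

```bash
echo '-2.82 -0.58 0 0 0
-2.82 -0.58 0 0 0
-2.82 -0.58 0 0 0
-2.82 -0.58 0 0 0
-2.82 -0.58 0 0 0
-2.82 -0.58 0 0 0
-2.82 -0.58 0 0 0
-2.82 -0.58 0 0 0
-2.82 -0.58 0 0 0
-2.82 -0.58 0 0 0' | python3 drive.py; python3 go.py ".5905 -.027 .13 90"; python3 - <<'E'
from h import *
S=cam("side"); save("s8.png",S["im"],(240,110,360,260),4); c=S
for X in([.5905,-.0265,.09],[.5905,-.0265,.155]): print(proj(c,X))
E
```

```text
t: 18.9
position: [0.5898, -0.0257, 0.1798]
ee_rot: [-0.0, 0.707, 0.708, -0.0]
ft_force: [0.4, 0.3, -0.2]
grip_width: 0.217
grasp_force: 29.6
now [ 0.5898 -0.0257  0.1798] psi 90.1 tilt [-0.001  0.   ] j [-0.19  0.35 -0.01  1.21  0.    1.38] F [ 0.4  0.3 -0.2] grip 0.217 29.6
.5905 -.027 .13 90 -> [-0.0013  0.0007  0.0498] turn 0.002 dist 0.05
[308.11323622 183.0699337 ]
[307.7222122 167.555283 ]
```

View pics/s8.png

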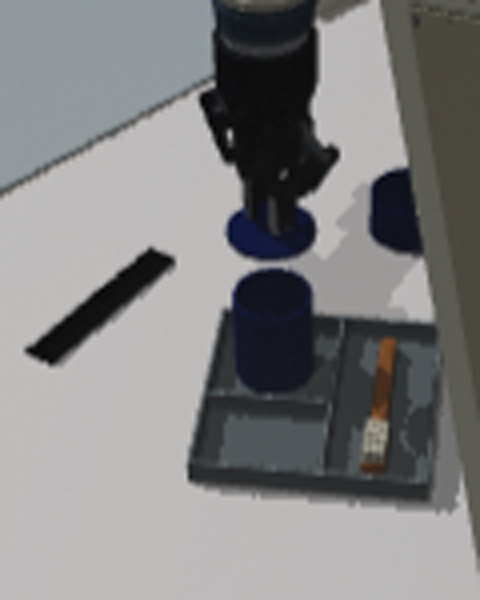

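The lid disc centre at column 307.7 sits over the pot rim centre at (308.1,182.8), and projection predicts (308.1,183.1), so they are aligned. Lowering.

In the tool's units: 0.061 m is 0.61, 0.057 m is 0.57.

```bash
echo '-0.01 0.01 0.2 0 0
-0.01 0.01 0.4 0 0
-0.01 0.01 0.5 0 0
-0.01 0.01 0.57 0 0
-0.01 0.01 0.61 0 0
-0.01 0.01 0.61 0 0
-0.01 0.01 0.61 0 0' | python3 drive.py; python3 go.py ".5905 -.027 .1163 90"
```

```text
t: 19.65
position: [0.5912, -0.0279, 0.1201]
ee_rot: [0.0, 0.707, 0.707, 0.0]
ft_force: [0.1, -0.0, 0.4]
grip_width: 0.214
grasp_force: 29.6
now [ 0.5912 -0.0279  0.1201] psi 90.0 tilt [ 0.001 -0.   ] j [-0.19  0.39 -0.11  1.07 -0.    1.38] F [ 0.1 -0.   0.4] grip 0.214 29.6
.5905 -.027 .1163 90 -> [ 0.0009 -0.0007  0.0038] turn 0.0 dist 0.004
```

```bash
echo '0.01 0 0.02 0 0
0.01 0 0.035 0 0
0.01 0 0.035 0 0
0.01 0 0.035 0 0' | python3 drive.py; echo '0 0 0 0 0.3
0 0 0 0 0.45
0 0 0 0 0.5
0 0 0 0 0.5' | python3 drive.py; echo '0 0 -0.3 0 0.5
0 0 -0.6 0 0.5
0 0 -0.9 0 0.5
0 0 -1.2 0 1
0 0 -1.2 0 1' | python3 drive.py; python3 go.py ".46 -.24 .23 128.9" ".371 -.271 .2 128.9"
```

```text
t: 20.05
position: [0.591, -0.0269, 0.1163]
ee_rot: [0.0, 0.707, 0.707, 0.0]
ft_force: [0.2, 0.6, 1.2]
grip_width: 0.212
grasp_force: 29.8
t: 20.45
position: [0.5908, -0.027, 0.1159]
ee_rot: [-0.0, 0.707, 0.707, -0.0]
ft_force: [-0.2, -0.5, -1.0]
grip_width: 0.501
grasp_force: 0.0
t: 20.95
position: [0.5922, -0.0271, 0.2402]
ee_rot: [0.003, 0.707, 0.707, 0.002]
ft_force: [0.5, 0.1, 0.1]
grip_width: 0.824
grasp_force: 0.0
now [ 0.5922 -0.0271  0.2402] psi 90.0 tilt [ 0.006 -0.001] j [-0.19  0.33  0.11  1.34 -0.    1.38] F [0.5 0.1 0.1] grip 0.824 0.0
.46 -.24 .23 128.9 -> [-0.2128 -0.1323  0.0096] turn -0.679 dist 0.251
.371 -.271 .2 128.9 -> [-0.2438 -0.2215  0.0391] turn -0.679 dist 0.332
```

The picture budget is used up, so from here I check by numbers: the lid disc's centre across both views, and the tumbler in both views.

```bash
cat > chk.py <<'E'
from h import *
T,S=cam("top"),cam("side"); ctr={}
for n,c,w in(("top",T,(290,165,370,215)),("side",S,(285,150,335,215))):
    im=cv2.GaussianBlur(c["im"],(3,3),0).astype(int); r,g,b=im[:,:,0],im[:,:,1],im[:,:,2]; m=(b>r+12)&(b>1.35*g); k=np.zeros_like(m); k[w[1]:w[3],w[0]:w[2]]=1
    for q in blobs(m&k,80): print(n,"navy",cv2.boundingRect(q),np.round(cv2.fitEllipse(q)[0],1),np.round(cv2.fitEllipse(q)[1],1))
    print(n,"disc expected",[proj(c,[.5905+.036*a,-.027+.036*d,.096]).round(1).tolist() for a,d in((0,0),(1,0),(-1,0),(0,1),(0,-1))])
for n,c in(("top",T),("side",S)):
    e=proj(c,[.371,-.271,.04]).astype(int); im=cv2.GaussianBlur(c["im"],(3,3),0).astype(int); m=(im[:,:,2]-im[:,:,0]>6)&(im[:,:,1]-im[:,:,0]>4)
    k=np.zeros_like(m); k[max(e[1]-30,0):e[1]+30,e[0]-30:e[0]+30]=1
    print(n,"tumbler exp",e,[proj(c,[.371,-.271,z]).round(1).tolist() for z in(0,.08)],[cv2.boundingRect(q) for q in blobs(m&k,40)])
E
python3 chk.py
```

```text
top disc expected [[323.7, 194.8], [323.5, 182.3], [324.0, 207.4], [311.0, 195.0], [336.5, 194.6]]
side navy (298, 175, 20, 32) [306.5 188.3] [18.2 31.2]
side disc expected [[308.2, 181.6], [300.7, 176.5], [315.9, 186.8], [300.1, 186.8], [316.1, 176.6]]
top tumbler exp [409 272] [[406.7, 272.2], [412.2, 272.0]] [(400, 263, 23, 20)]
side tumbler exp [406 191] [[404.9, 199.8], [408.1, 182.0]] []
```

```bash
python3 - <<'E'
import cv2,numpy as np
im=cv2.resize(cv2.imread("pics/s1.png"),(200,150),interpolation=cv2.INTER_AREA)[:,:,::-1].astype(int)
c=im[60:125,50:110]; d=c[:,:,2]-c[:,:,0]
for y in range(0,65,3): print(160+y,''.join('%4d'%v for v in d[y,::3]), '|',''.join('%4d'%v for v in c[y,::3,1]))
E
```

```text
160    9   9   9   9   9   9   9   2  -7  -8  -7  -8  -9  -7  -7  -6  -7  -4  -4  -3 |   35  35  36  36  36  36  37  62  79  80  79  80  86  85  86  84  85 198 201 201
163    9   9   9  10   9   9  10  10  -5  -9  -7  -7  -7  -8  -6  -4  -8  -7  -4  -5 |   35  34  35  35  36  36  36  36  75  83  78  79  90  85  85  68  86 135 201 201
166   10  10   9  10   9   9  10   9   9  -7  -7  -7  -7  -8  -7  -7  -7  -7  -3  -3 |   35  35  35  35  35  36  36  36  41  80  79  78  80  87  85  84  85  85 201 201
169   10  11  10   9  10   9   2   1   8  -6  -7  -7  -8  -8  -7  -7  -5  -7  -6  -4 |   34  35  34  34  35  35  39  47  36  77  83  79  79  90  85  85  78  86 161 201
172    9  10  10   9   9  10  10   9   9   2  -7  -6  -7  -8  -7  -8  -6  -8  -6  -4 |   33  34  34  34  35  34  36  37  36  55  79  79  79  80  85  86  80  86  91 202
175   10  10   9  10   9  10  10  10   9   7  -6  -7  -8  -7  -8  -7  -8  -6  -7  -4 |   34  35  34  34  35  34  36  35  36  43  79  79  79  79  92  86  86  76  86 187
178   10   9  10  10  10  10  11   9   9   7  -7  -7  -7  -7  -6  -7  -8  -4  -7  -7 |   34 
[... 1895 characters left out ...]
  65  78  78  78  79  79  82
214  -12 -11 -11 -11 -11 -12 -11 -11 -11 -11 -12 -11 -11  -7  -8  -7  -7  -7  -8  -8 |   62  61  61  61  61  61  62  61  61  62  62  61  62  54  79  78  79  78  80  78
217  -11 -11 -12 -12 -11 -11 -12 -11 -11 -11 -10 -11 -11 -11  -5  -7  -7  -7  -8  -8 |   61  62  61  61  60  61  61  62  61  61  62  62  61  63  67  78  79  78  79  79
220  -12 -11 -12 -11 -11 -11 -10 -11 -12 -11 -12 -11 -11 -12  -3  -7  -8  -8  -7  -7 |   61  61  61  61  61  61  62  61  61  61  62  61  62  62  48  78  78  78  78  78
223  -12 -11 -11 -11 -11 -12 -12 -11 -11 -10 -11 -11 -11 -11 -12  -7  -8  -8  -8  -6 |   61  61  62  61  61  61  60  62  61  61  61  61  62  62  61  75  77  77  78  78
```

In the tool's units: -0.244 m is -2.44, -0.221 m is -2.21, -0.679 rad is -2.716.

```bash
echo '-2.44 -2.21 0.39 -2.716 1
-2.44 -2.21 0.39 -2.716 1
-2.44 -2.21 0.39 -2.716 1
-2.44 -2.21 0.39 -2.716 1
-2.44 -2.21 0.39 -2.716 1
-2.44 -2.21 0.39 -2.716 1
-2.44 -2.21 0.39 -2.716 1
-2.44 -2.21 0.39 -2.716 1
-2.44 -2.21 0.39 -2.716 1
-2.44 -2.21 0.39 -2.716 1
-2.44 -2.21 0.39 -2.716 1
-2.44 -2.21 0.39 -2.716 1' | python3 drive.py 25; python3 go.py ".371 -.271 .05 128.9"; python3 chk.py
```

```text
t: 22.25
position: [0.3706, -0.2701, 0.1969]
ee_rot: [-0.0, 0.43, 0.903, 0.0]
ft_force: [-0.0, -0.3, 0.2]
grip_width: 0.999
grasp_force: 0.0
now [ 0.3706 -0.2701  0.1969] psi 129.0 tilt [0. 0.] j [-0.81  0.12 -0.28  1.17  0.    0.08] F [-0.  -0.3  0.2] grip 0.999 0.0
.371 -.271 .05 128.9 -> [-0.001  -0.0003  0.1469] turn 0.002 dist 0.147
top navy (311, 182, 26, 28) [323.4 195.1] [24.3 26.8]
top disc expected [[323.7, 194.8], [323.5, 182.3], [324.0, 207.4], [311.0, 195.0], [336.5, 194.6]]
side navy (298, 175, 20, 31) [306.3 186.9] [17.6 29.6]
side disc expected [[308.2, 181.6], [300.7, 176.5], [315.9, 186.8], [300.1, 186.8], [316.1, 176.6]]
top tumbler exp [409 272] [[406.7, 272.2], [412.2, 272.0]] [(400, 264, 19, 19)]
side tumbler exp [406 191] [[404.9, 199.8], [408.1, 182.0]] []
```

The lid's disc spans columns 311–337 with its top at row 182, as predicted for a seated lid. Now the tumbler.

In the tool's units: 0.147 m is 1.47, 0.135 m is 1.35.

```bash
echo '0 0 0.4 0 1
-0.01 0 0.8 0 1
-0.01 0 1.1 0 1
-0.01 0 1.35 0 1
-0.01 0 1.47 0 1
-0.01 0 1.47 0 1' | python3 drive.py 25; python3 go.py; echo '0 0 0 0 0
0 0 0 0 0
0 0 0 0 0
0 0 0 0 0
0 0 0 0 0
0 0 0 0 0
0 0 0 0 0
0 0 0 0 0' | python3 drive.py; python3 go.py; echo '0 0 -0.3 0 0
0 0 -0.7 0 0
0 0 -1.2 0 0
0 0 -1.7 0 0
0 0 -1.8 0 0
0 0 -1.8 0 0' | python3 drive.py; python3 go.py ".533 .044 .23 128.9"
```

```text
t: 22.95
position: [0.37, -0.2706, 0.0485]
ee_rot: [-0.001, 0.431, 0.902, 0.001]
ft_force: [0.1, 0.0, 0.1]
grip_width: 1.004
grasp_force: 0.0
now [ 0.37   -0.2706  0.0485] psi 128.9 tilt [-0.002  0.002] j [-0.81  0.26 -0.53  0.79 -0.    0.08] F [0.1 0.  0.1] grip 1.004 0.0
t: 23.75
position: [0.371, -0.2722, 0.051]
ee_rot: [0.001, 0.431, 0.902, -0.0]
ft_force: [-1.7, -0.2, 6.6]
grip_width: 0.643
grasp_force: 25.5
now [ 0.371  -0.2722  0.051 ] psi 128.9 tilt [ 0.002 -0.002] j [-0.82  0.26 -0.53  0.79  0.    0.08] F [-1.7 -0.2  6.6] grip 0.643 25.5
t: 24.35
position: [0.371, -0.2722, 0.2318]
ee_rot: [0.002, 0.431, 0.902, -0.001]
ft_force: [0.5, 0.2, -1.6]
grip_width: 0.638
grasp_force: 27.1
now [ 0.371  -0.2722  0.2318] psi 128.9 tilt [ 0.003 -0.003] j [-0.82  0.11 -0.21  1.25  0.    0.08] F [ 0.5  0.2 -1.6] grip 0.638 27.1
.533 .044 .23 128.9 -> [0.1443 0.3247 0.0013] turn 0.0 dist 0.355
```

In the tool's units: 0.325 m is 3.25, 0.144 m is 1.44.

```bash
echo '1.44 3.25 0 0 0
1.44 3.25 0 0 0
1.44 3.25 0 0 0
1.44 3.25 0 0 0
1.44 3.25 0 0 0
1.44 3.25 0 0 0
1.44 3.25 0 0 0
1.44 3.25 0 0 0
1.44 3.25 0 0 0
1.44 3.25 0 0 0
1.44 3.25 0 0 0
1.44 3.25 0 0 0
1.44 3.25 0 0 0' | python3 drive.py; python3 go.py ".533 .044 .06 128.9"; python3 - <<'E'
from h import *
S=cam("side"); c=S
e=proj(c,[.533,.044,.22]); print(e,proj(c,[.533,.044,.18]),proj(c,[.533,.044,.26]))
im=cv2.GaussianBlur(c["im"],(3,3),0).astype(int); m=(im[:,:,2]-im[:,:,0]>6)&(im[:,:,1]-im[:,:,0]>4)&(im[:,:,1]>60)
k=np.zeros_like(m); e=e.astype(int); k[e[1]-25:e[1]+45,e[0]-30:e[0]+30]=1
for q in blobs(m&k,40): print(cv2.boundingRect(q),cv2.contourArea(q))
E
```

```text
t: 25.65
position: [0.5328, 0.0435, 0.2302]
ee_rot: [0.0, 0.432, 0.902, 0.0]
ft_force: [0.1, 0.2, -0.9]
grip_width: 0.642
grasp_force: 27.2
now [0.5328 0.0435 0.2302] psi 128.8 tilt [ 0. -0.] j [-0.08  0.24 -0.05  1.29 -0.    0.82] F [ 0.1  0.2 -0.9] grip 0.642 27.2
.533 .044 .06 128.9 -> [0.0003 0.0005 0.1702] turn -0.002 dist 0.17
[303.32897152 169.76856328] [303.68608467 180.21504294] [302.95613288 158.86207213]
(293, 153, 20, 33) 477.0
```

Held upright and over the small bay: columns 293–313, rows 153–186, matching the projection of an 80 mm tumbler. Lowering.

```bash
echo '0 0 0.4 0 0
0 0 0.8 0 0
0 0 1.2 0 0
0 0 1.5 0 0
0 0 1.65 0 0
0 0 1.71 0 0
0 0 1.71 0 0
0 0 1.71 0 0' | python3 drive.py; python3 go.py ".533 .044 .056 128.9"
```

```text
t: 26.5
position: [0.5336, 0.0443, 0.06]
ee_rot: [0.001, 0.431, 0.902, 0.0]
ft_force: [0.2, 0.9, -1.1]
grip_width: 0.641
grasp_force: 27.2
now [0.5336 0.0443 0.06  ] psi 128.9 tilt [ 0.002 -0.   ] j [-0.07  0.36 -0.34  0.87  0.    0.82] F [ 0.2  0.9 -1.1] grip 0.641 27.2
.533 .044 .056 128.9 -> [ 0.0002 -0.0007  0.004 ] turn -0.0 dist 0.004
```

In the tool's units: 0.0036 m is 0.036, 0.002 m is 0.02.

```bash
echo '0 0 0.02 0 0
0 0 0.036 0 0
0 0 0.036 0 0
0 0 0.036 0 0' | python3 drive.py; echo '0 0 0 0 0.75
0 0 0 0 0.9
0 0 0 0 0.9
0 0 0 0 0.9
0 0 0 0 0.9' | python3 drive.py;  echo '0 0 -0.3 0 0.9
0 0 -0.7 0 0.9
0 0 -1.2 0 0.9
0 0 -1.7 0 0.9
0 0 -2 0 0.9
0 0 -2 0 0.9' | python3 drive.py; python3 go.py ".47 -.25 .26 128.9"
```

```text
t: 26.9
position: [0.5334, 0.0444, 0.0561]
ee_rot: [0.001, 0.431, 0.902, 0.0]
ft_force: [-0.5, -0.6, 5.8]
grip_width: 0.641
grasp_force: 27.2
t: 27.4
position: [0.5329, 0.0445, 0.0553]
ee_rot: [-0.0, 0.431, 0.902, -0.0]
ft_force: [0.2, 0.7, 0.6]
grip_width: 0.901
grasp_force: 0.0
t: 28.0
position: [0.5344, 0.0444, 0.26]
ee_rot: [0.004, 0.431, 0.902, 0.001]
ft_force: [0.2, 0.5, -0.5]
grip_width: 0.898
grasp_force: 0.0
now [0.5344 0.0444 0.26  ] psi 128.9 tilt [ 0.008 -0.001] j [-0.07  0.23  0.01  1.35  0.    0.82] F [ 0.2  0.5 -0.5] grip 0.898 0.0
.47 -.25 .26 128.9 -> [-0.1886 -0.235  -0.0004] turn 0.0 dist 0.301
```

Move the arm aside and verify by numbers.

```bash
echo '-1.89 -2.35 0 0 0.9
-1.89 -2.35 0 0 0.9
-1.89 -2.35 0 0 0.9
-1.89 -2.35 0 0 0.9
-1.89 -2.35 0 0 0.9
-1.89 -2.35 0 0 0.9
-1.89 -2.35 0 0 0.9
-1.89 -2.35 0 0 0.9
-1.89 -2.35 0 0 0.9
-1.89 -2.35 0 0 0.9
-1.89 -2.35 0 0 0.9' | python3 drive.py; python3 - <<'E'
from h import *
T,S=cam("top"),cam("side"); C={"top":T,"side":S}
def circ(c,x,y,z,r): P=np.array([proj(c,[x+r*np.cos(a),y+r*np.sin(a),z]) for a in np.linspace(0,6.28,60)]); return P
def bb(P): a,b=P.min(0),P.max(0); return np.r_[a,b-a].round(1)
for n,c in C.items():
    im=cv2.GaussianBlur(c["im"],(3,3),0).astype(int); r,g,b=im[:,:,0],im[:,:,1],im[:,:,2]
    def near(m,P,name):
        k=np.zeros_like(m); lo=P.min(0).astype(int)-15; hi=P.max(0).astype(int)+15; k[lo[1]:hi[1],lo[0]:hi[0]]=1
        print(n,name,"expected",bb(P),"seen",[cv2.boundingRect(q) for q in blobs(m&k,60)])
    near((b>r+8)&(r<45)&(b>1.25*g),np.r_[circ(c,.5908,-.027,.095,.036),circ(c,.5908,-.027,.005,.033)],"pot+lid")
    near((b-r>6)&(g>105),np.r_[circ(c,.533,.0445,.085,.028),circ(c,.533,.0445,.005,.026)],"tumbler")
    near((r>b+22)&(r>g+8),np.array([proj(c,np.r_[np.array([.4933,-.057])+s*np.array([-.629,.777]),.012]) for s in(-.07,.075)]),"brush")
    # lid disc: bright-blue top
    w=circ(c,.5908,-.027,.096,.036); near((b>r+25)&(b>1.6*g),w,"lid disc")
E
python3 go.py
```

```text
t: 29.1
position: [0.4691, -0.249, 0.2555]
ee_rot: [0.0, 0.43, 0.903, 0.0]
ft_force: [-0.9, 0.5, 0.2]
grip_width: 0.898
grasp_force: 0.0
top pot+lid expected [311.1 182.3  25.4  28.2] seen [(311, 182, 26, 28)]
top tumbler expected [289.  206.   19.7  21.6] seen [(288, 212, 20, 15)]
top brush expected [314.4 216.6  37.2  31.1] seen [(322, 215, 31, 26)]
top lid disc expected [311.1 182.2  25.4  25. ] seen [(312, 183, 24, 25)]
side pot+lid expected [297.1 174.7  22.1  33.9] seen [(298, 176, 20, 30)]
side tumbler expected [295.4 197.3  18.   29.8] seen [(298, 216, 14, 9)]
side brush expected [333.6 196.    3.7  30.8] seen []
side lid disc expected [297.1 174.5  22.1  14.5] seen [(298, 176, 20, 13)]
now [ 0.4691 -0.2493  0.2555] psi 129.0 tilt [ 0. -0.] j [-0.65  0.22 -0.    1.35  0.    0.24] F [ 0.3 -0.6  0.8] grip 0.901 0.0
```

The pot and seated lid match in both views. The tumbler mask is partial because it's clear over grey, so I'll difference against the first pictures.

```bash
python3 - <<'E'
from h import *
for n,w in(("top",(275,190,320,235)),("side",(285,185,322,232))):
    c=cam(n); a=cv2.imread(f"pics/{n}0.png")[:,:,::-1]; d=np.abs(cv2.GaussianBlur(c["im"],(3,3),0).astype(int)-cv2.GaussianBlur(a,(3,3),0)).max(2)
    k=np.zeros(d.shape,bool); k[w[1]:w[3],w[0]:w[2]]=1
    for t in(10,16): print(n,t,[(cv2.boundingRect(q),cv2.contourArea(q)) for q in blobs((d>t)&k,20)])
    # untouched items: largest changed regions elsewhere
    f=np.zeros(d.shape,bool)
    for p,z in(([.655,.385],.03),([.648,-.245],.02)): pass
    print([(cv2.boundingRect(q),cv2.contourArea(q)) for q in blobs((d>40),60)])
E
```

```text
top 10 [((288, 190, 32, 45), 692.0)]
top 16 [((289, 206, 23, 29), 320.0), ((311, 190, 9, 33), 155.5)]
[((598, 384, 42, 16), 372.5), ((611, 358, 24, 13), 150.0), ((282, 358, 17, 22), 119.0), ((411, 356, 32, 44), 369.5), ((216, 355, 63, 45), 422.5), ((469, 348, 127, 52), 3348.0), ((299, 326, 129, 74), 3963.5), ((257, 324, 19, 26), 247.5), ((279, 320, 58, 38), 1115.5), ((406, 288, 20, 22), 284.0), ((202, 269, 37, 52), 1101.5), ((147, 229, 41, 36), 311.5), ((441, 217, 16, 27), 83.5), ((324, 216, 29, 26), 170.0), ((312, 184, 25, 32), 489.0), ((341, 177, 166, 218), 3402.0), ((218, 170, 25, 27), 484.0)]
side 10 [((295, 185, 27, 44), 848.5)]
side 16 [((295, 200, 26, 29), 254.0), ((297, 185, 25, 26), 430.0)]
[((187, 304, 62, 17), 568.5), ((517, 293, 79, 51), 1715.5), ((488, 286, 24, 34), 65.5), ((272, 271, 57, 53), 1527.5), ((501, 260, 17, 25), 133.0), ((409, 260, 57, 30), 369.0), ((219, 226, 27, 22), 412.5), ((442, 212, 185, 86), 3582.5), ((584, 210, 56, 36), 912.5), ((301, 193, 19, 14), 98.5), ((297, 174, 23, 15), 248.5), ((418, 113, 43, 151), 2559.0), ((364, 87, 183, 313), 11294.0), ((442, 77, 34, 41), 539.0), ((440, 66, 20, 12), 158.0), ((478, 59, 37, 16), 361.0), ((518, 43, 58, 99), 2362.0), ((372, 18, 20, 59), 596.5), ((384, 7, 25, 9), 126.0), ((473, 2, 14, 44), 76.0), ((568, 0, 30, 42), 261.5), ((502, 0, 82, 36), 1553.5), ((406, 0, 35, 15), 328.5)]
```

```bash
python3 -c "
from cell import arm
print(arm.finish_job())"
```

```text
the job is handed in; nothing more can be done
None
```

I packed the brush, tall pot, lid and tumbler into the tray in the order asked and handed the job in at about 29 s. Final camera measurements matched the pot, its seated lid and the tumbler. The brush was confirmed in an earlier picture and the final top view. The other items were never gripped, though I made no separate final check of them.

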